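# Present a corrosion-test panel to the inspection camera

### The arm

A 7-joint arm with a two-finger parallel gripper is mounted at the origin on the work surface. World frame = base frame: x ahead of the robot, y to its left, z up, the work surface at z = 0. Lengths are in m, angles in rad, forces in N, time in s.
With the tool pointing down it reaches from about 0.4 to 0.85 m from the base axis. Payload 10.4 kg.
Tool frame: the origin (TCP) lies on the centre line of the jaws, within the pads' length; the fingertips stand 19 mm ahead of it and the grasp point (between the pads) is the TCP; z points along the fingers, x is the direction in which the jaws open and shut, and the axes are right-handed (so a half turn about z gives the same grasp; the last joint's range is limited). The gripper opens to 85 mm and grips with 20 to 120 N. Pads are 22 mm wide; open, the fingers measure 114 mm over their backs; the gripper's body (76 mm by 85 mm) begins 54 mm behind the grasp point. The pads swing forward as they close: fully open they stand 13 mm farther back than shut.
Start: joints at [1.299, 0.332, -0.065, 1.46, 0.022, 1.35, -0.088], TCP at [0.154, -0.606, 0.25] pointing down, gripper open.
Joint ranges: [-2.6, 2.6], [-0.5, 2.12], [-1.47, 1.34], [0.16, 2.42], [-1.27, 4.41], [0.06, 2.06], [-2.6, 2.6]. Speed limits (rad/s): [2.22, 2.22, 2.79, 2.79, 3.14, 3.14, 3.14].

### API

Orientations are given as a unit quaternion [w, x, y, z].
In Python, from plant import get_state, camera, hand_in, spot_in, masks_of, mark_of gives the robot as it stands.
- The arm moves only by the shell command python3 -m pendant 'ROWS' [FORCE]. ROWS is text: rows parted by semicolons, each of 7 numbers parted by spaces: the shift along the world's x, y, z in cm, then the turn, a rotation vector about the world's x, y, z in rad, then the opening in per cent of the stroke, from 0 (shut) to 100 (fully open). A call has 1 to 10 rows; each row is the pose to reach, as a shift and turn from the pose commanded when the call began; what a row does not reach only later rows make up. A row lasts 1/8 s, in which the tool goes at most 62.5 mm and 10.7 degrees, less where a joint would pass 70% of its speed; a pose out of reach is approached as far as the arm can. A call with a gripper value outside its range is refused whole. The fingers move at their own pace and stop on an object; FORCE is the grip in N (left out, the last holds). Time passes only in rows, so rows that repeat a pose let the fingers close. It gives the time, the measured TCP pose, the force and the opening at its end, in the units of the state.
- get_state(): the state, without advancing time (a new reading comes with each control period).
- camera(name): name is "scene" or "top" or "wrist"; returns a dict with "pixels" (400x640x3 uint8, blue, green, red), "fovy" (degrees; the focal length in pixels is half the picture's height over the tangent of half this angle, whatever the lens; pixels are square), "cx", "cy" (the principal point, pixels), "R" (3x3) and "t" (3): a world point X has camera coordinates R X + t. Camera axes: x right, y down, z forward; pixel columns grow to the right and rows downward; lengths in m; the calibration is good to about 2 mm. A picture is of the moment at which its call begins. There is no depth.
- hand_in(): hands the job in, once; it reports no verdict.
Trained networks look in a picture, given as the dict that the camera call returned (one of the last four; its "shot" number tells which), for a name from the list of things; names that differ only in an ending like _2 or _b are one class to them, and where a whole thing is asked for, a point or a joint stands for the part that bears it (a point fixed in the world has none). Each returns a list of dicts, best first, with "score" (0 to 1); they miss things now and then, are a little off and sometimes report something else, mostly with a low value. They report only what shows in the picture. A call takes as long as a camera call.
- spot_in(picture, target): "rect" ([left, top, right, bottom] in pixels, round what is visible of it).
- masks_of(picture, target): "pixels" (400x640 bool, what is visible of it) and "rect" ([left, top, right, bottom] in pixels, round what is visible of it).
- mark_of(picture, target): "at" ([row, column] in pixels: a listed point, or the origin of a listed thing).
The state is a dict: "clock": time; "joint_positions": joint angles; "qvel": joint speeds; "joint_torque": joint torques, N m; "tool_pos": TCP position; "ee_rot": TCP orientation; "ft_force": force on the tool from outside, world axes, zero at the start; "moment": the same for the moment, N m; "finger_gap": finger opening in m.
Only numpy, scipy, OpenCV 4.12 (cv2) and the standard library are available. Lean on these libraries where they do the work, as an engineer would, in place of code of your own. Each camera call takes 0.05 s, during which the arm holds its last target. There are 200 camera calls.

### The job

Lift the clear lid of the grey exposure box fully open until it rests back on its stop, then take the blue test panel out of its rack by its holder and show it to the inspection camera: hold it upright in the air straight above the cross on the camera's base plate, with the middle of the painted plate level with the lens and its scribed (X-marked) face square to the lens. Finish while still holding it there, still in the gripper and touching nothing else; leave the lid open, leave the yellow and white panels and the bottle where they are, and do not touch the camera or its stand.

Things in the scene. Friction and masses are not known exactly. Their poses are not given: they have to be found in the camera images.
- box: Fixed grey open-topped exposure box, 130 (x) by 300 (y) by 130 (z) mm outside, walls and floor 5 mm. Origin: centre of its underside; z up. The lid is hinged along the rim of its +x side, which faces away from the robot. Inside are three rack slots along the box's x, at y = -75, 0 and +75 mm, each 8 mm wide and 30 mm deep from the floor up (slot walls from 5 to 35 mm above the box's underside); one panel stands in each, bottom 5 mm above the box's underside, in any order.
- lid (a joint): Opening angle of the clear lid in rad: 0 shut, 1.8 fully open, leaning back past upright on its stop. A free hinge with little friction: it falls shut from below about 1.4 and falls gently on to its stop from beyond about 1.55. The lid is a clear plate 130 by 300 by 6 mm weighing 0.3 kg.
- lid_hinge (a point): Point on the lid's hinge line, at the middle of the +x rim of the box, 130.5 mm above the box's underside. Its y axis is the hinge line; its axes turn with the lid.
- lid_handle (a point): Middle of the black bar handle at the lid's free edge, nearest the robot. The round bar runs along the box's y, 10 mm thick and about 110 mm long, carried by a slanting arm at each end, its axis 28 mm off the lid's upper face and 15 mm beyond the lid's edge. With the lid shut it lies 145 mm towards -x of the hinge line (box frame) and 34 mm above it; it turns with the lid about the hinge.
- panel_grip (a point): Centre of the blue panel's holder, the block to grasp: 50 (x) by 16 (y) by 30 (z) mm, blue, on the panel's top edge; a thin white line on its top marks the scribed side (+y). Grasp it across y. x along the panel's width, y out of the scribed face, z up. The whole panel weighs about 0.2 kg and is 110 mm tall; its bottom edge lies 95 mm below this point. In the rack its axes are parallel to the box's.
- panel_face (a point): Centre of the blue panel's painted plate, 60 (x) by 5 (y) by 82 (z) mm, 54 mm straight below panel_grip; same axes: +y points out of the face scribed with a white X.
- panel_yellow: Yellow panel of the same shape and weight, in another slot; leave alone. Origin: centre of its bottom edge.
- panel_white: White panel of the same shape and weight, in another slot; leave alone. Origin: centre of its bottom edge.
- stand: Fixed camera stand: aluminium base plate, 100 mm wide, 10 mm thick, from x = -50 to +200 mm of its frame, with a black 50 mm cross at the origin (origin at the table top beneath the cross), and a dark column 30 by 16 mm up to 210 mm height at x = 186 mm. On the column sits a black cube camera of 46 mm with white ring light, at a different height each time; its lens, 38 mm across, looks level along the stand's -x, over the cross.
- lens (a point): Centre of the front of the camera's lens, 120 mm from the axis of the cross, 140 to 190 mm above the table. Its x axis points from the view point into the camera.
- view_point (a point): Point in the air straight above the cross at the height of the lens, 120 mm in front of it: where the centre of the painted plate (panel_face) must be held. Its x axis points towards the lens; the panel's +y must point the same way.
- bottle: White bottle with blue cap, 56 mm across, 120 mm tall, standing on the table; leave alone. Origin: centre of its underside.

How it is judged:
By the outcome, as a careful person would: the job done as asked, in the order asked, and still so for the second after the job is handed in, while the arm keeps its last pose, push and grip.
It also fails if it takes over 58 s, if anything falls off the work surface, if the arm or the gripper's body presses on something with over 40 N, if the wrist force passes 120 N, or if a joint passes its speed limit or range.

## Working session

There is one attempt and no reset: what is moved stays moved. The work goes in short steps, Python scripts to look and compute and a shell command to move; the robot and the scene stay as the last step left them, time stands still between calls to the robot, and variables do not carry over. Pictures are saved under pics/ and viewed, about 8 in all and at most 12, crops included, and the job is handed in when it is done.

```bash
ls; mkdir -p pics
cat > h.py <<'E'
import numpy as np, cv2
from plant import *
def K(c):
    f=200/np.tan(np.radians(c["fovy"])/2); return np.array([[f,0,c["cx"]],[0,f,c["cy"]],[0,0,1]])
def proj(c,X):
    p=K(c)@(np.array(c["R"])@np.array(X)+np.array(c["t"])); return p[:2]/p[2]
def ray(c,rc):
    d=np.array(c["R"]).T@np.linalg.inv(K(c))@np.array([rc[1],rc[0],1.]); o=-np.array(c["R"]).T@np.array(c["t"]); return o,d/np.linalg.norm(d)
def onz(c,rc,z):
    o,d=ray(c,rc); return o+d*(z-o[2])/d[2]
def tri(L):
    A=0;b=0
    for c,rc in L:
        o,d=ray(c,rc); P=np.eye(3)-np.outer(d,d); A=A+P; b=b+P@o
    X=np.linalg.solve(A,b); return X,[float(np.linalg.norm(proj(c,X)-np.array(rc)[::-1])) for c,rc in L]
E
python3 - <<'E'
from h import *
np.set_printoptions(precision=4,suppress=True)
s=get_state(); print(s)
C={n:camera(n) for n in("scene","top","wrist")}
for n,c in C.items():
    cv2.imwrite(f"pics/a_{n}.png",c["pixels"]); print(n,c["fovy"],-np.array(c["R"]).T@c["t"],np.array(c["R"])[2])
T="box lid_hinge lid_handle panel_grip panel_face panel_yellow panel_white stand lens view_point bottle".split()
for t in T:
    L=[]
    for n in("scene","top"):
        m=mark_of(C[n],t)
        print(t,n,[(np.round(q["at"],1).tolist(),round(q["score"],2)) for q in m[:2]])
        if m: L.append((C[n],m[0]["at"]))
    if len(L)==2: print("   ",*tri(L))
E
```

```text
pics
{'clock': 0.0, 'joint_positions': array([ 1.2994,  0.3329, -0.0647,  1.461 ,  0.0217,  1.3499, -0.0885]), 'qvel': array([ 0.0002,  0.0007, -0.001 , -0.0013, -0.0008,  0.001 , -0.0017]), 'joint_torque': array([ -0.0003, -62.544 ,   0.049 , -39.1609,   0.0162,   0.0098,
        -0.    ]), 'tool_pos': array([ 0.1538, -0.6054,  0.2495]), 'ee_rot': array([-0.0004,  0.7894, -0.6139, -0.0006]), 'ft_force': array([-0.409 ,  0.1857, -0.637 ]), 'moment': array([ 0.0136, -0.0244,  0.0288]), 'finger_gap': 0.08528947008207813}
scene 53.80625353957428 [ 1.0637 -0.3932  0.9066] [-0.5772  0.3219 -0.7505]
top 44.860195275310524 [ 0.2768 -0.0638  1.5093] [ 0.1502  0.0101 -0.9886]
wrist 65.48712751182907 [ 0.2314 -0.5863  0.3738] [-0.2989 -0.0753 -0.9513]
box scene [([253.3, 307.9], 0.78)]
box top [([188.9, 340.0], 0.63)]
    [ 0.5244 -0.1206  0.0052] [2.8506028869408433, 2.472703297272876]
lid_hinge scene [([246.0, 318.0], 0.9)]
lid_hinge top [([163.6, 347.4], 0.6)]
    [ 0.5839 -0.1311  0.1194] [0.36746991193365697, 0.30304410592258757]
lid_handle scene [([192.4, 301.1], 0.62), ([322.6, 164.5], 
[... 190 characters left out ...]
[([208.1, 204.5], 0.17)]
panel_yellow scene []
panel_yellow top []
panel_white scene [([245.1, 315.3], 0.22)]
panel_white top [([208.4, 337.5], 0.31)]
    [ 0.4767 -0.0948 -0.0374] [4.445020069609078, 4.011281905248854]
stand scene [([181.7, 423.0], 0.96)]
stand top [([209.5, 203.8], 0.82)]
    [0.4655 0.3179 0.0001] [1.0695374241815458, 1.0616261344285494]
lens scene [([124.7, 444.8], 0.83)]
lens top [([218.8, 149.6], 0.63)]
    [0.4145 0.4232 0.152 ] [2.419082300044694, 2.549550613750242]
view_point scene [([323.9, 163.8], 0.46)]
view_point top []
bottle scene [([322.0, 164.9], 0.77)]
bottle top [([191.7, 472.8], 0.87)]
    [ 0.5182 -0.5246  0.0061] [1.9784925919249898, 1.4664124975865493]
```

View pics/a_scene.png

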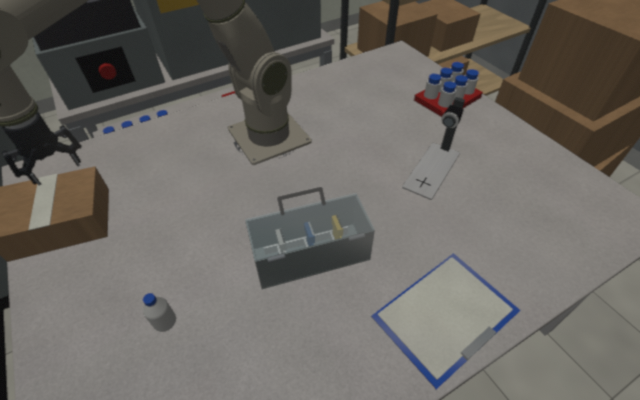

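View pics/a_top.png

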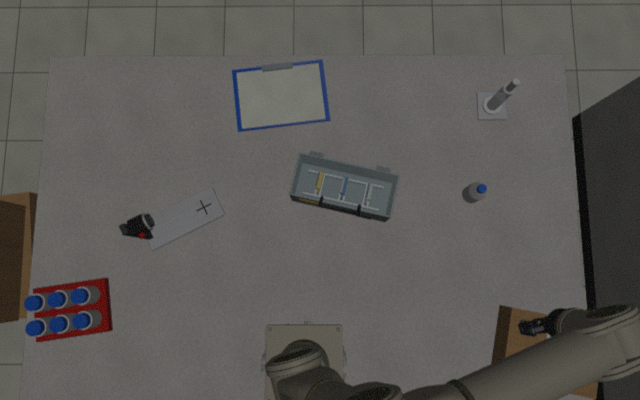

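The scene view shows the shut box near (310,240), its handle at (301,192), the stand cross at (423,182), the bottle at (157,310). The top view shows, left to right, yellow (318,185), blue (343,188) and white (368,195), so blue is in the middle slot. I'm moving to a pose above the handle.

```bash
R="";python3 -m pendant '27 50 6 0 0 1.11 100;27 50 6 0 0 1.11 100;27 50 6 0 0 1.11 100;27 50 6 0 0 1.11 100;27 50 6 0 0 1.11 100;27 50 6 0 0 1.11 100;27 50 6 0 0 1.11 100;27 50 6 0 0 1.11 100;27 50 6 0 0 1.11 100;27 50 6 0 0 1.11 100'
cat > meas.py <<'E'
from h import *
import sys
np.set_printoptions(precision=4,suppress=True)
def meas(T,names=("scene","top","wrist"),tag=None):
    C={n:camera(n) for n in names}
    out={}
    for t in T:
        L=[];N=[]
        for n in names:
            m=mark_of(C[n],t)
            if m and m[0]["score"]>.4: L.append((C[n],m[0]["at"])); N.append((n,np.round(m[0]["at"]).tolist(),round(m[0]["score"],2)))
        print(t,N, *(tri(L) if len(L)>1 else []))
        if len(L)>1: out[t]=tri(L)[0]
    if tag:
        for n in names: cv2.imwrite(f"pics/{tag}_{n}.png",C[n]["pixels"])
    return C,out
E
python3 - <<'E'
from meas import *
C,o=meas("box lid_hinge lid_handle panel_grip panel_face panel_yellow panel_white".split(),tag="b")
s=get_state(); print(s["tool_pos"],s["ee_rot"],s["joint_positions"],s["ft_force"])
E
```

```text
clock: 2.5
tool_pos: [0.4255, -0.1015, 0.3112]
ee_rot: [0.0, 0.995, -0.102, 0.001]
ft_force: [-0.3, -0.7, -0.6]
finger_gap: 0.0852
box [('scene', [254.0, 308.0], 0.88), ('wrist', [159.0, 393.0], 0.78)] [ 0.5182 -0.126  -0.0016] [0.2938023798008471, 0.582755757831175]
lid_hinge [('scene', [244.0, 316.0], 0.57), ('top', [163.0, 349.0], 0.88), ('wrist', [177.0, 488.0], 0.68)] [ 0.5838 -0.1356  0.1306] [0.20997124755657187, 0.8266568150307583, 3.0782583985576015]
lid_handle [('scene', [194.0, 298.0], 0.76), ('wrist', [184.0, 346.0], 0.86)] [ 0.4438 -0.1048  0.1592] [0.6953753938685207, 1.9490517336156312]
panel_grip []
panel_face []
panel_yellow []
panel_white []
[ 0.4239 -0.1058  0.3103] [-0.      0.9944 -0.1058  0.    ] [ 0.8613 -0.0985 -0.6612  1.7955 -0.0611  1.4241 -0.0006] [-0.0932  0.8262  0.2056]
```

View pics/b_wrist.png

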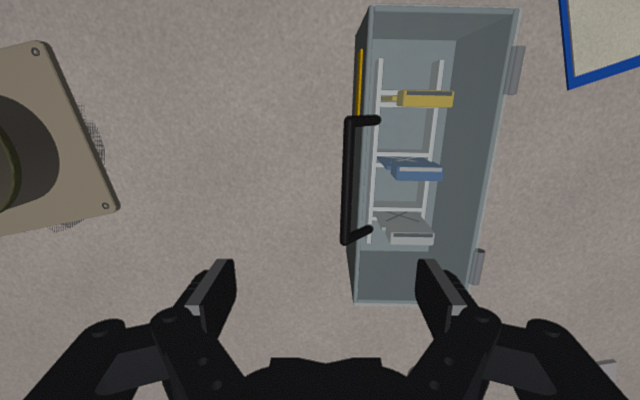

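The wrist view shows the bar from (350,118) to (344,243). The blue holder is at (418,171), and the X face is on the +y side (up in the image). Next I'll compute the box pose from the rim corners and the bar ends.

Run:
```python
from meas import *
c=camera("wrist")
g=cv2.cvtColor(c["pixels"],cv2.COLOR_BGR2GRAY)
for n,(col,row,z) in dict(TL=(370,7,.13),TR=(521,10,.13),BL=(354,303,.13),BR=(468,304,.13),b1=(349,119,.1645),b2=(344,243,.1645),blueL=(395,178,.115),blueR=(442,180,.115)).items(): print(n,onz(c,(row,col),z))
m=masks_of(c,"lid_handle"); print([(q["rect"],q["score"]) for q in m[:2]])
# dark bar centre line
p=c["pixels"].max(2)<45
for r in range(130,240,15):
    k=np.where(p[r,330:368])[0]; 
    if len(k): print(r,330+k.min(),330+k.max(), onz(c,(r,330+k.mean()),.1645))
for n in("box","lid_handle"):
  pass
# predicted panel grip at middle of 3 views for later
c2=camera("top")
b=c2["pixels"].astype(int); k=np.argwhere((b[...,0]-b[...,2]>40)); k=k[(abs(k[:,0]-188)<25)&(abs(k[:,1]-343)<15)]; print(k.min(0),k.max(0),k.mean(0),onz(c2,k.mean(0),.115))
```

```text
TL [0.4949 0.0373 0.13  ]
TR [0.6213 0.008  0.13  ]
BL [ 0.4274 -0.2532  0.13  ]
BR [ 0.5557 -0.2821  0.13  ]
b1 [ 0.4579 -0.0478  0.1645]
b2 [ 0.4319 -0.1595  0.1645]
blueL [ 0.4971 -0.1207  0.115 ]
blueR [ 0.5454 -0.1332  0.115 ]
[([340.7, 2.8, 525.6, 307.1], 0.63)]
130 344 355 [ 0.4566 -0.0568  0.1645]
145 344 354 [ 0.4539 -0.0691  0.1645]
160 343 353 [ 0.4506 -0.0818  0.1645]
175 343 353 [ 0.4481 -0.095   0.1645]
190 342 352 [ 0.4446 -0.1084  0.1645]
205 342 351 [ 0.4414 -0.1223  0.1645]
220 341 351 [ 0.4382 -0.1367  0.1645]
235 341 363 [ 0.4409 -0.1529  0.1645]Traceback (most recent call last):
  File "<stdin>", line 15, in <module>
    return umr_minimum(a, axis, None, out, keepdims, initial, where)
ValueError: zero-size array to reduction operation minimum which has no identity
```

Rim sizes come out at 130 x 298 mm, matching the box. Yaw is -13.1°, the box centre is (0.525,-0.1225) and the handle about (0.446,-0.104). I'm descending to grasp the bar.

```bash
python3 -m pendant '2.2 0.1 -5 0 0 -0.016 70;2.2 0.1 -10 0 0 -0.016 60;2.2 0.1 -14 0 0 -0.016 55;2.2 0.1 -14 0 0 -0.016 50;2.2 0.1 -14 0 0 -0.016 30;2.2 0.1 -14 0 0 -0.016 0;2.2 0.1 -14 0 0 -0.016 0;2.2 0.1 -14 0 0 -0.016 0;2.2 0.1 -14 0 0 -0.016 0' 30
```

```text
clock: 4.97
tool_pos: [0.4441, -0.1044, 0.172]
ee_rot: [0.001, 0.993, -0.114, -0.002]
ft_force: [-19.1, 5.5, 18.7]
finger_gap: 0.0088
```

```bash
python3 -m pendant '0.2 -0.05 1.2 0 0 0 0;0.6 -0.15 2.6 0 0 0 0;1.3 -0.3 4.1 0 0 0 0;2.2 -0.5 5.5 0 0 0 0;2.2 -0.5 5.5 0 0 0 0' 30
```

```text
clock: 5.6
tool_pos: [0.4677, -0.1098, 0.2274]
ee_rot: [0.0, 0.994, -0.114, -0.001]
ft_force: [-11.9, 2.6, 5.3]
finger_gap: 0.0083
```

```bash
python3 -m pendant '0.95 -0.2 1.2 0 0 0 0;1.95 -0.45 2.25 0 0 0 0;3.05 -0.7 3.2 0 0 0 0;4.25 -1.0 4.0 0 0 0 0;5.5 -1.3 4.7 0 0 0 0;6.9 -1.6 5.3 0 0 0 0;8.3 -1.9 5.7 0 0 0 0;9.7 -2.25 6 0 0 0 0;9.7 -2.25 6 0 0 0 0'
python3 - <<'E'
from meas import *
C,o=meas(["lid_handle"],("scene","top"),tag="c")
E
```

```text
clock: 6.72
tool_pos: [0.5665, -0.1327, 0.2876]
ee_rot: [-0.0, 0.993, -0.114, 0.002]
ft_force: [-2.8, -0.4, 6.1]
finger_gap: 0.0087
lid_handle [('scene', [201.0, 312.0], 0.87)]
```

View pics/c_scene.png

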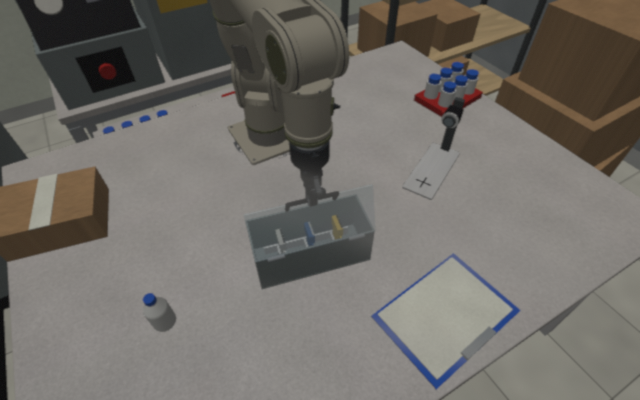

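The lid is following at about 1.2 rad, held at (312,201). Carrying on over the top.

```bash
python3 -m pendant '1.45 -0.35 0.15 0 0 0 0;2.9 -0.7 0.1 0 0 0 0;4.3 -1.05 -0.1 0 0 0 0;5.75 -1.35 -0.35 0 0 0 0;7.1 -1.7 -0.8 0 0 0 0;7.8 -1.85 -1.1 0 0 0 0;7.8 -1.85 -1.1 0 0 0 0'
python3 - <<'E'
from meas import *
C,o=meas(["lid_handle"],("scene","top"),tag="d")
E
```

```text
clock: 7.8
tool_pos: [0.6443, -0.151, 0.2746]
ee_rot: [-0.0, 0.994, -0.114, 0.001]
ft_force: [2.2, 1.0, 4.2]
finger_gap: 0.009
lid_handle [('scene', [229.0, 324.0], 0.62), ('top', [126.0, 358.0], 0.72)] [ 0.649  -0.1521  0.2745] [0.0423624253561271, 0.032304555277420384]
```

```bash
python3 -m pendant '0 0 0 0 0 0 26;0 0 0 0 0 0 26;0.2 0 0.2 0 0 0 26;0.2 0 2 0 0 0 26;0.2 0 5 0 0 0 26;0.2 0 9 0 0 0 26;0.2 0 9 0 0 0 26'
python3 - <<'E'
from meas import *
C,o=meas(["lid_handle","panel_grip","panel_face","lens","stand","panel_white","panel_yellow","view_point"],("scene","top"),tag="e")
E
```

```text
clock: 8.88
tool_pos: [0.6459, -0.1504, 0.3692]
ee_rot: [0.0, 0.994, -0.114, 0.003]
ft_force: [-0.2, -0.3, -1.0]
finger_gap: 0.0224
lid_handle [('scene', [235.0, 326.0], 0.6), ('top', [126.0, 357.0], 0.74)] [ 0.6538 -0.1508  0.2603] [0.2443417971802679, 0.18612168102604792]
panel_grip [('top', [186.0, 343.0], 0.61)]
panel_face [('top', [188.0, 340.0], 0.51)]
lens [('scene', [125.0, 446.0], 0.73), ('top', [218.0, 151.0], 0.64)] [0.4177 0.4208 0.1524] [1.8384196244232403, 1.9311280008680365]
stand [('scene', [183.0, 420.0], 0.84), ('top', [208.0, 204.0], 0.59)] [ 0.4673  0.3129 -0.0019] [1.2913647788779365, 1.2826612605389633]
panel_white []
panel_yellow [('top', [186.0, 316.0], 0.53)]
view_point []
```

View pics/e_scene.png

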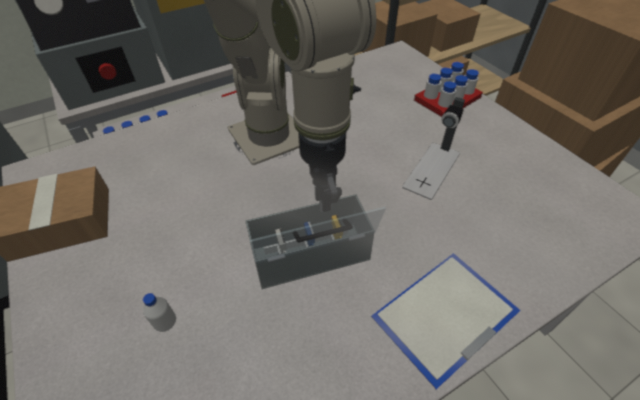

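The lid rests on its stop: the handle at (0.654,-0.151,0.260) matches the value expected for 1.8 rad. Next I turn the tool 90° with the camera on the robot's side, move above the blue panel and look.

```bash
python3 -m pendant '-6 1.3 0 0 0 0.18 50;-12.2 2.7 0 0 0 0.36 50;-12.2 2.7 0 0 0 0.54 50;-12.2 2.7 0 0 0 0.72 50;-12.2 2.7 0 0 0 0.9 50;-12.2 2.7 0 0 0 1.08 50;-12.2 2.7 0 0 0 1.26 50;-12.2 2.7 -4 0 0 1.44 50;-12.2 2.7 -8 0 0 1.571 50;-12.2 2.7 -11 0 0 1.571 50' && python3 -m pendant '0 0 0 0 0 0 50;0 0 0 0 0 0 50'
python3 - <<'E'
from meas import *
C,o=meas(["panel_grip","panel_face","lens","stand"],tag="f")
s=get_state(); print(s["tool_pos"],s["ee_rot"],s["joint_positions"])
c=C["wrist"]; m=mark_of(c,"panel_grip"); print(m[:2])
if m: print(onz(c,m[0]["at"],.1))
E
```

```text
clock: 11.02
tool_pos: [0.5224, -0.1238, 0.2528]
ee_rot: [-0.0, 0.782, 0.623, -0.0]
ft_force: [0.1, -0.1, -0.5]
finger_gap: 0.0429
clock: 11.28
tool_pos: [0.5235, -0.1237, 0.2558]
ee_rot: [0.001, 0.783, 0.622, 0.001]
ft_force: [1.1, 0.4, 0.5]
finger_gap: 0.0428
panel_grip [('wrist', [190.0, 328.0], 0.58)]
panel_face []
lens [('scene', [122.0, 445.0], 0.84), ('top', [218.0, 152.0], 0.6)] [0.4171 0.4129 0.1693] [1.8125151159528798, 1.9035901244053948]
stand [('scene', [181.0, 417.0], 0.71), ('top', [208.0, 204.0], 0.62)] [0.4621 0.3079 0.0068] [2.1980954530185564, 2.1909262449637295]
[ 0.5229 -0.1238  0.2543] [-0.0001  0.7829  0.6222  0.    ] [ 0.9249  0.2401 -0.891   1.651   0.1909  1.342   1.3474]
[{'at': [190.2, 328.4], 'score': 0.58}, {'at': [167.7, 267.3], 'score': 0.41}]
[ 0.527  -0.1214  0.1   ]
```

View pics/f_wrist.png

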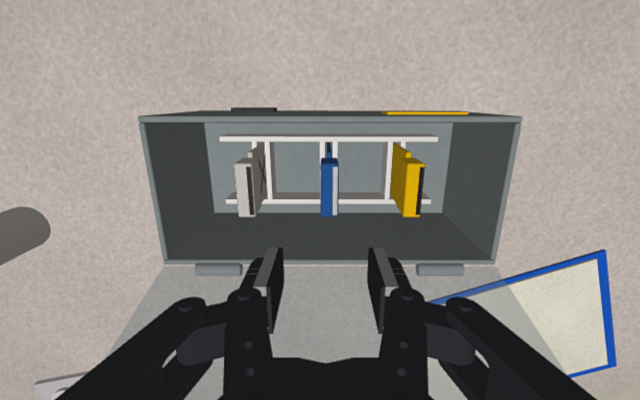

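Wrist view: the blue holder top spans columns 321–338 and rows 159–216, with the white line on the right, which is +y. White is at (247,187), yellow at (408,187), and the open lid is at the bottom.

Run:
```python
from meas import *
c=camera("wrist"); b=c["pixels"].astype(int)
m=(b[...,0]-b[...,2]>60); m[:, :300]=0; m[:,360:]=0; m[:150]=0; m[240:]=0
print("cols", [ (r,np.where(m[r])[0][[0,-1]]) for r in (170,190,205) if m[r].any()], "rows",np.where(m.any(1))[0][[0,-1]])
for rc in [(159,329.5),(216,329.5),(187,329.5)]: print(onz(c,rc,.115))
for rc in [(119,140),(119,520),(262,165),(262,495)]: print(onz(c,rc,.13))
```

```text
cols [(170, array([321, 332])), (190, array([321, 331])), (205, array([321, 331]))] rows [154 218]
[ 0.4944 -0.1134  0.115 ]
[ 0.5451 -0.1248  0.115 ]
[ 0.5185 -0.1188  0.115 ]
[ 0.4283 -0.249   0.13  ]
[0.4944 0.0376 0.13  ]
[ 0.5493 -0.2773  0.13  ]
[0.6158 0.0112 0.13  ]
```

```bash
python3 -m pendant '-0.3 0.4 -4 0 0 0 50;-0.3 0.4 -8 0 0 0 50;-0.3 0.4 -12 0 0 0 50;-0.3 0.4 -14 0 0 0 50;-0.3 0.4 -15.2 0 0 0 50;-0.3 0.4 -15.2 0 0 0 30;-0.3 0.4 -15.2 0 0 0 0;-0.3 0.4 -15.2 0 0 0 0;-0.3 0.4 -15.2 0 0 0 0' 60
```

```text
clock: 13.25
tool_pos: [0.5207, -0.1199, 0.1035]
ee_rot: [0.001, 0.783, 0.622, 0.001]
ft_force: [-1.2, -0.0, 6.0]
finger_gap: 0.0148
```

```bash
python3 -m pendant '0 0 1 0 0 0 0;0 0 3 0 0 0 0;0 0 6 0 0 0 0;0 0 10 0 0 0 0;0 0 14 0 0 0 0;0 0 17 0 0 0 0;0 0 17 0 0 0 0'
python3 - <<'E'
from meas import *
C,o=meas(["panel_grip","panel_face","lens","stand"],tag="g")
a=cv2.resize(C["scene"]["pixels"][80:210,380:500],None,fx=5,fy=5,interpolation=2)[:600]
b=cv2.resize(C["top"]["pixels"][170:270,105:235],None,fx=5,fy=5,interpolation=2)
cv2.imwrite("pics/g1.png",cv2.convertScaleAbs(a[:600],alpha=1.6)); cv2.imwrite("pics/g2.png",cv2.convertScaleAbs(b,alpha=1.6)); print(a.shape,b.shape)
E
```

```text
clock: 14.12
tool_pos: [0.5209, -0.1196, 0.2756]
ee_rot: [0.002, 0.783, 0.622, 0.001]
ft_force: [0.0, -0.6, -2.4]
finger_gap: 0.0152
panel_grip [('scene', [187.0, 308.0], 0.79), ('wrist', [283.0, 325.0], 0.64)] [ 0.5244 -0.1204  0.268 ] [0.23455976830757952, 1.100024362330616]
panel_face [('scene', [205.0, 311.0], 0.74), ('wrist', [236.0, 323.0], 0.92)] [ 0.5284 -0.1194  0.2074] [1.6417411461819558, 5.777399154380596]
lens [('top', [219.0, 150.0], 0.72)]
stand [('scene', [181.0, 421.0], 0.83), ('top', [207.0, 203.0], 0.74), ('wrist', [167.0, 265.0], 0.72)] [0.5042 0.0755 0.3321] [66.9988001456455, 71.6008833767964, 924.106385367647]
(600, 600, 3) (500, 650, 3)
```

View pics/g1.png

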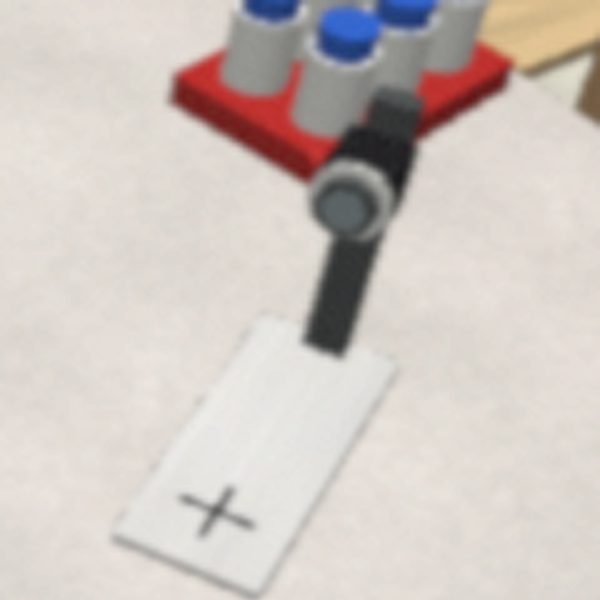

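View pics/g2.png

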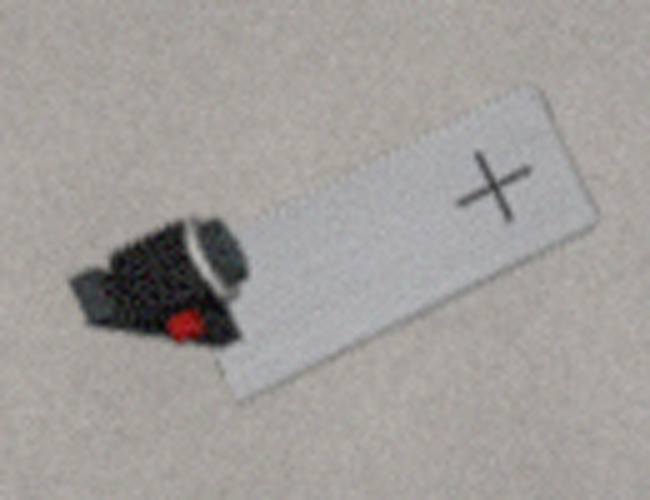

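Scene crop: cross (217,510), lens (346,208). Top crop: cross (494,187), lens front about (232,254), plate corners clear. I'll fit the stand pose and lens height to all of these.

Run:
```python
from meas import *
from scipy.optimize import least_squares
S,T=camera("scene"),camera("top")
f=lambda p,o:((p[0]+.5)/5-.5+o[0],(p[1]+.5)/5-.5+o[1])
so,to=(380,80),(105,170)
obs=[(S,f((217,510),so),(0,0,.01)),(S,f((346,208),so),"L"),(S,f((113,535),so),(-.05,.05,.01)),(S,f((262,595),so),(-.05,-.05,.01)),(S,f((397,369),so),(.2,-.05,.01)),(S,f((262,317),so),(.2,.05,.01)),
(T,f((494,187),to),(0,0,.01)),(T,f((232,254),to),"L"),(T,f((534,86),to),(-.05,-.05,.01)),(T,f((600,214),to),(-.05,.05,.01)),(T,f((239,401),to),(.2,.05,.01))]
def pt(p,q):
    if isinstance(q,str): q=(.12,0,p[3])
    c,s=np.cos(p[2]),np.sin(p[2]); return np.array([p[0]+c*q[0]-s*q[1],p[1]+s*q[0]+c*q[1],q[2]])
for flip in (1,-1):
    def res(p): return np.concatenate([proj(c,pt(p,q if isinstance(q,str) else (q[0],flip*q[1]*(1 if c is S else 1),q[2])))-np.array(o) for c,o,q in obs])
    r=least_squares(res,[.466,.315,2.0,.155],loss="soft_l1"); print(flip,r.x,r.cost); print(r.fun.reshape(-1,2).round(1).tolist())
for c,o in ((S,obs[0][1]),(T,obs[6][1])): print(onz(c,o[::-1],.01))
for q in("stand",): pass
print(tri([(S,obs[1][1][::-1]),(T,obs[7][1][::-1])]))
```

```text
1 [0.4733 0.3132 2.0515 0.1673] 7.015382182836205
[[-0.0, 0.1], [-0.6, -0.1], [-0.5, -1.1], [0.0, -0.6], [0.9, -2.2], [-0.1, -1.9], [0.3, -1.0], [0.1, -1.9], [-0.2, -2.0], [0.4, 0.3], [-0.0, 0.3]]
-1 [0.4816 0.3156 2.5433 0.1629] 263.49416979384455
[[2.3, 1.5], [-18.0, -1.3], [41.4, 9.0], [-21.5, -4.5], [-54.2, -12.3], [2.0, -0.8], [-0.4, -3.6], [13.0, 10.9], [13.9, 12.4], [-25.0, -30.8], [-0.6, -2.4]]
[0.4729 0.3136 0.01  ]
[0.4703 0.3141 0.01  ]
(array([0.4144, 0.4234, 0.1626]), [0.8162828289251657, 0.8569890026450847])
```

```bash
python3 -m pendant '-0.5 4 0 0 0 0.06 0;-1 9 0 0 0 0.14 0;-1.5 14 0 0 0 0.22 0;-2.1 19 0 0 0 0.3 0;-2.7 24 0 0 0 0.38 0;-3.3 29 0 0 0 0.46 0;-3.9 34 0 0 0 0.54 0;-4.4 39 0 0 0 0.63 0;-4.9 43.3 0 0 0 0.708 0;-4.9 43.3 0 0 0 0.708 0' && python3 -m pendant '0 0 -2.6 0 0 0 0;0 0 -5.3 0 0 0 0;0 0 -5.3 0 0 0 0;0 0 -5.3 0 0 0 0'
python3 - <<'E'
from meas import *
C,o=meas(["panel_grip","panel_face","lens","stand","view_point"],tag="i")
s=get_state(); print(s["tool_pos"],s["ee_rot"],s["joint_positions"],s["finger_gap"])
a=cv2.resize(C["scene"]["pixels"][70:210,360:500],None,fx=4,fy=4,interpolation=2)
b=cv2.resize(C["top"]["pixels"][150:250,100:240],None,fx=4,fy=4,interpolation=2)
w=np.full((560,800,3),0,np.uint8)
cv2.imwrite("pics/i1.png",cv2.convertScaleAbs(a,alpha=1.6))
cv2.imwrite("pics/i2.png",cv2.convertScaleAbs(C["wrist"]["pixels"],alpha=1.4))
E
```

```text
clock: 16.23
tool_pos: [0.468, 0.3179, 0.2725]
ee_rot: [-0.001, 0.515, 0.857, 0.001]
ft_force: [0.1, -0.6, -2.1]
finger_gap: 0.0154
clock: 16.73
tool_pos: [0.4711, 0.3134, 0.2205]
ee_rot: [0.0, 0.519, 0.855, 0.0]
ft_force: [-0.3, 0.3, -1.9]
finger_gap: 0.0152
panel_grip [('scene', [131.0, 439.0], 0.61), ('wrist', [281.0, 323.0], 0.89)] [0.4775 0.3158 0.2135] [0.5349532901451692, 2.9356708780088976]
panel_face [('scene', [147.0, 435.0], 0.95), ('wrist', [234.0, 323.0], 0.65)] [0.4784 0.3158 0.157 ] [0.5393400983124454, 2.2413135260996317]
lens [('scene', [124.0, 444.0], 0.77), ('top', [219.0, 152.0], 0.9), ('wrist', [235.0, 517.0], 0.85)] [0.4163 0.4172 0.1621] [2.858881885732877, 0.9636279176675876, 9.682829680144806]
stand [('scene', [180.0, 420.0], 0.88), ('top', [209.0, 204.0], 0.74), ('wrist', [175.0, 324.0], 0.8)] [0.4666 0.3103 0.0126] [1.5578307284713542, 1.1607998966465183, 5.4014458166374775]
view_point []
[0.4709 0.3133 0.2193] [-0.      0.5187  0.855   0.    ] [ 0.23    0.4438 -1.1374  1.6216  0.4115  1.3428  1.0854] 0.015081293134916133
```

View pics/i2.png

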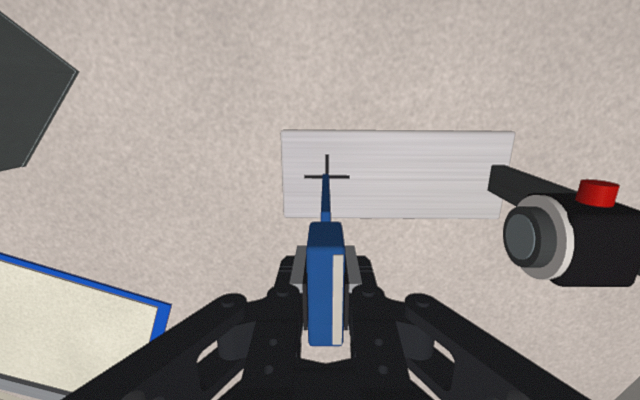

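View pics/i1.png

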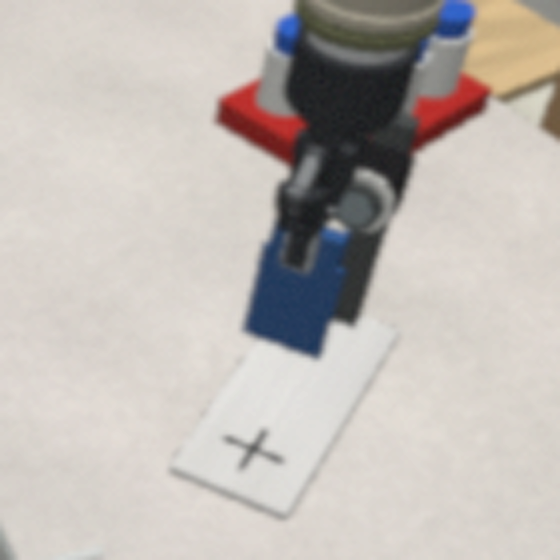

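Wrist view: the cross is at (327,177), the lens at (519,237), and the plate edges run level in the image. The holder top spans (308–344, 248–345), with its white line towards the lens. The scene view shows the panel hanging upright and clear of everything. Now for the fine numbers.

Run:
```python
from meas import *
S,T,W=camera("scene"),camera("top"),camera("wrist")
p=get_state()["tool_pos"]; print("tcp",p)
cr=onz(W,(176.5,327),.01); print("cross W",cr, "S",onz(S,(181.6,423),.01),"T",onz(T,(207,203.4),.01))
e1=onz(W,(130.5,282),.01);e2=onz(W,(132.5,513),.01);e3=onz(W,(217,286),.01);e4=onz(W,(217,498),.01)
for a,b in((e1,e2),(e3,e4)): d=b-a; print("plate dir",np.arctan2(d[1],d[0]),np.linalg.norm(d))
a=onz(W,(176.5,305),.01);b=onz(W,(176.5,349),.01);d=b-a;print("cross arm",np.arctan2(d[1],d[0]),np.linalg.norm(d))
phi=2.051; e=np.array([np.cos(phi),np.sin(phi),0])
o,d=ray(W,(237,519)); t=((cr-o)@e+.12)/(d@e); L=o+d*t; print("lens from W",L,"lateral",(L-cr)@np.array([-e[1],e[0],0]))
print("tri SW",tri([(S,(121.3,449)),(W,(237,519))])); print("tri STW",tri([(S,(121.3,449)),(T,(220.4,151)),(W,(237,519))]))
zt=p[2]-.0035+.015
for rc in((248,325),(345,325),(296,308),(296,344)): print("holder",onz(W,rc,zt), onz(W,rc,zt)-p)
s=np.array([-e[1],e[0],0])
m=(onz(W,(248,325),zt)+onz(W,(345,325),zt))/2-p; print("holder-TCP along e",m@e,"across",m@s)
m=(onz(W,(296,308),zt)+onz(W,(296,344),zt))/2-p; print("  e",m@e)
h=cr-p; print("cross-TCP e",h@e,"across",h@s)
P=p-[0,0,.0035+.054]; print("pred face px S,W",proj(S,P),proj(W,P))
# blue extent in scene
b=S["pixels"].astype(int); k=(b[...,0]-b[...,2]>40); k[:, :415]=0;k[:,455:]=0;k[:120]=0;k[165:]=0
print(np.argwhere(k).min(0),np.argwhere(k).max(0))
for x,y,z in((-.03,0,-.041),(.03,0,-.041),(-.03,0,.041),(.03,0,.041)): print(proj(S,P+(-s)*x*-1+np.array([0,0,z])))
```

```text
tcp [0.4709 0.3132 0.2193]
cross W [0.4718 0.3152 0.01  ] S [0.4729 0.3136 0.01  ] T [0.4703 0.3141 0.01  ]
plate dir 2.0436597675469645 0.24300037717426187
plate dir 2.0521796871388154 0.24303408758756478
cross arm 2.0521614044697465 0.04837089753373603
lens from W [0.4181 0.4225 0.1643] lateral -0.0019276409235906983
tri SW (array([0.4182, 0.4226, 0.1652]), [0.1959324495011421, 0.989641720813051])
tri STW (array([0.4161, 0.4228, 0.1637]), [0.6870043926161099, 1.2895616635509097, 3.2506516806152845])
holder [0.4519 0.3026 0.2308] [-0.019  -0.0107  0.0115]
holder [0.4945 0.3248 0.2308] [0.0236 0.0116 0.0115]
holder [0.4751 0.3066 0.2308] [ 0.0042 -0.0067  0.0115]
holder [0.468  0.3201 0.2308] [-0.0029  0.0068  0.0115]
holder-TCP along e -0.0006497999305191288 across -0.002211687050717942
  e -0.00022856297155935272
cross-TCP e 0.001349871855287971 across -0.0017058520713611786
pred face px S,W [432.2759 144.2691] [326.1273 229.8739]
[128 441] [131 446]
[439.1784 158.6179]
[419.889  151.3963]
[445.6125 136.5955]
[425.1259 129.4059]
```

Everything agrees within a couple of mm: yaw 2.051 against 2.05 for the plate, and lens height about 0.165 with the panel face at 0.162. I'll make a small correction and check again.

```bash
python3 -m pendant '-0.1 0.1 0.3 0 0 0 0;-0.1 0.1 0.3 0 0 0 0;-0.1 0.1 0.3 0 0 0 0;-0.1 0.1 0.3 0 0 0 0;-0.1 0.1 0.3 0 0 0 0;-0.1 0.1 0.3 0 0 0 0'
python3 - <<'E'
from meas import *
C,o=meas(["panel_grip","panel_face","lens","lid_handle","panel_yellow","panel_white","bottle"],tag="j")
s=get_state(); print(s["tool_pos"],s["ee_rot"],s["qvel"].round(3),s["finger_gap"],s["ft_force"])
cv2.imwrite("pics/j1.png",cv2.convertScaleAbs(np.hstack([C["top"]["pixels"][90:270,100:400],C["scene"]["pixels"][90:270,220:520]]),alpha=1.5))
E
```

```text
clock: 18.52
tool_pos: [0.4699, 0.3143, 0.2223]
ee_rot: [-0.0, 0.519, 0.855, 0.0]
ft_force: [0.0, -0.5, -3.3]
finger_gap: 0.0151
panel_grip [('scene', [131.0, 438.0], 0.64), ('wrist', [282.0, 326.0], 0.87)] [0.4767 0.3176 0.2118] [0.16428936262668795, 0.8845178506263552]
panel_face [('scene', [143.0, 436.0], 0.76), ('wrist', [236.0, 321.0], 0.59)] [0.4756 0.315  0.1689] [1.172075352081284, 5.08881854119792]
lens [('scene', [120.0, 443.0], 0.51), ('top', [217.0, 149.0], 0.69), ('wrist', [235.0, 516.0], 0.78)] [0.4155 0.4138 0.1753] [3.484199556467041, 3.4781513185594077, 1.0747228362149106]
lid_handle [('scene', [233.0, 324.0], 0.81), ('top', [126.0, 357.0], 0.8)] [ 0.6522 -0.1515  0.2662] [0.12248365561685091, 0.09330000545148513]
panel_yellow [('top', [185.0, 318.0], 0.48)]
panel_white [('top', [193.0, 470.0], 0.73)]
bottle [('scene', [321.0, 165.0], 0.96), ('top', [195.0, 473.0], 0.8)] [ 0.5103 -0.5268 -0.0035] [2.2359728340603313, 1.6679213655715353]
[0.4699 0.3142 0.2223] [-0.      0.5187  0.855   0.    ] [-0.001 -0.     0.001 -0.001  0.002  0.001  0.   ] 0.014922878458677496 [-0.305   0.0767 -2.4937]
```

View pics/j1.png

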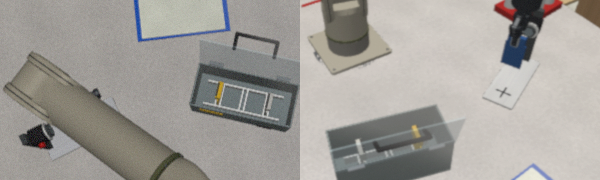

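The picture shows the lid open, yellow and white still in their slots, the middle slot empty, and the blue panel held above the cross facing the lens. Handing in.

```bash
python3 -c "
from plant import *
print(hand_in())"
```

```text
the job is handed in; nothing more can be done
None
```

The job is handed in. The lid is open on its stop, and the blue panel is held above the cross with its X-marked face towards the lens. The arm clock read 18.5 s at the last move, against the 58 s limit.

**What I did:** I gripped the lid's bar and carried it round its arc to about 1.75 rad. I then let go, and it settled back onto its stop. After that I took the blue panel from the middle slot by its holder and moved it to the view point.

**Last checks that agreed:**
- **Lid:** the handle measured (0.652, -0.152, 0.266), which matches fully open.
- **Grip and contact:** finger gap 15 mm, joint speeds about zero, and a force of about 2.5–3.3 N, roughly the panel's weight plus sensor noise.
- **Facing:** the tool's yaw is 2.051 rad, against 2.04–2.05 rad measured for the stand.
- **Position:** the panel's centre is about 1–2 mm from the cross axis.
- **Height:** the face centre is at about 0.165 m, against about 0.165 m for the lens from my own pixel picks.
- **Other panels:** the final picture shows yellow and white still in their slots.

**Checks that disagreed or were weak:**
- **Lens height:** the network's own marks for the lens were noisy and put it anywhere from 0.152 to 0.175 m. I trusted my pixel picks instead.
- **Panel face:** the network's mark for the face gave 0.169 m and about 5 mm sideways from my estimate, with a large pixel error.
- **White panel:** the network mistook the bottle for the white panel in the last look, so I confirmed that one by eye.
- **Bottle:** the bottle's last reading was about 8 mm off the first, which is within the network's noise. The arm was not near it.

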